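# Hold a pump cover down for screwing

## Task

Pick up the aluminium pump cover, fit it over the two dowel pins of the green pump body on the spring stand so that it sits flush, and press it down gently until the stand's orange pointer is in the green band, never down to the red mark. Keep it there steadily for three seconds while I start the screws, and finish your program still holding it pressed in the green band: do not let go. Leave everything else on the bench where it is.

Things in the scene. Friction and masses are not known exactly. Their poses are not given: they have to be found in the camera images.
- cover_grip (a point): Centre of the valve housing of the pump cover: a block 44 (x) x 30 (y) x 40 mm high in the middle of the cover's plate, to be pinched across its 30 mm (the cover's y). 32 mm above the plate's underside, 20 mm above its top face, 20 mm below the housing's top. z up; a blue plug (10 mm long) on the +x end. Starts flat on the bench, left or right of the stand.
- cover: The loose aluminium cover; origin mid-underside of its plate, 110 (x) x 80 (y) x 12 mm; same axes as cover_grip. Two through holes of 10.4 mm diameter at (x, y) = (-42, -26) and (42, 12) mm take the dowels, so it fits only one way round: blue plug on the side of the pump's blue port. Mass 0.3 to 0.55 kg.
- seat (a point): Middle of the pump's flat top (black gasket, 110 (x) x 80 mm), z up, 144 mm above the bench at rest, sinking with the platen. Steel dowels, 8 mm diameter, 22 mm high, their top 8 mm tapered to 3 mm, stand at (x, y) = (-42, -26) and (42, 12) mm. When seated, cover_grip is 32 mm straight above this point, x axes the same way, dowel tips 10 mm out of the plate.
- pump_mid (a point): Centre of the green pump body, 110 (x) x 80 (y) x 46 mm, fixed on the stand's spring platen; 23 mm below seat, same axes. A blue port sticks out of its +x end.
- stand: Spring stand, fixed to the bench: grey base 160 x 130 x 16 mm, origin mid-underside, same axes as the pump. A white scale plate with green band and red mark stands at its +x side facing +x, its top 116 mm above the bench; the orange pointer moves down over it.
- platen (a joint): How far the spring platen, with pump and pointer, is pushed down from rest, in m: 0 at rest, hard stop at 0.030. The spring takes 0.7 N per mm (whatever rests on the pump included), so the cover's weight alone gives 0.004 to 0.008. Green band: 0.014 to 0.020 (about 10 to 14 N in all). Red mark: 0.028.
- bearing_mid (a point): Bystander: loose blue pillow bearing, 110 x 44 x 68 mm, on the other side of the stand from the cover; this point is 34 mm above its underside.
- jar: Bystander: jar with yellow cap, 64 mm diameter, 85 mm high; origin at the underside.
- can: Bystander: can with a yellow label, 60 mm diameter, 170 mm high; origin at the underside.
- screwdriver: Bystander: screwdriver lying on the bench beyond the stand; origin on its underside.
- tape: Bystander: roll of grey tape, 90 mm diameter, 25 mm high; origin at the underside.
- screwbin: Bystander: red open screw bin, 150 x 100 x 70 mm; origin at the underside.
- wrench: Bystander: wrench lying on the bench; origin on its underside.
Things that resemble listed ones, but are neither listed nor needed, are in the scene too. Leave any purple look-alike of the cover alone.

How it is judged:
On the way:
1. the cover is flush on the pump over both dowels and pressed so that the pointer stays in the green band for 2.5 s (z of cover_grip in the frame of seat between 0.028 and 0.0345 m and horizontal distance between cover_grip and seat below 0.005 m and angle between the x axis of cover_grip and the x axis of seat, either way round below 0.08 rad and angle between the z axis of cover_grip and the z axis of seat, either way round below 0.05 rad and value of joint platen between 0.014 and 0.02 m and contact force between cover and stand above 6 N and contact force between any of the fingers, the arm and cover above 3 N), for 2.5 s.
At the end, for the whole second after the job is handed in: The cover lies flush on the pump body over both dowels (centre within 5 mm, within 0.08 rad, height within 2.5 mm), the robot is still holding or pressing it (more than 3 N), it bears on the pump with more than 6 N, and the platen is pushed down 14 to 20 mm (pointer in the green band) (all of step 1); the arm keeps its last pose, push and grip.
It fails at once if the platen is pushed down to the red mark (28 mm) (value of joint platen above 0.028 m).
It fails at once if another thing on the bench is moved more than 30 mm (distance of any of bearing_mid, jar, can, screwdriver, tape, screwbin, wrench from where it was at the start of the episode above 0.03 m).
It also fails if it takes over 48 s, if anything falls off the work surface, if the arm or the gripper's body presses on something with over 40 N, if the wrist force passes 120 N, or if a joint passes its speed limit or range.

## Robot

A 6-joint arm with a two-finger parallel gripper is mounted at the origin on the work surface. World frame = base frame: x ahead of the robot, y to its left, z up, the work surface at z = 0. Lengths are in m, angles in rad, forces in N, time in s.
With the tool pointing down it reaches from about 0.375 to 0.9 m from the base axis. Payload 3.1 kg.
Tool frame: the origin (TCP) lies between the finger pads; the fingertips stand 19 mm ahead of it and the grasp point (between the pads) is the TCP; z points along the fingers, y is the direction in which the jaws open and shut (so a half turn about z gives the same grasp; the last joint's range is limited). The gripper opens to 85 mm and grips with 20 to 120 N. Pads are 22 mm wide; open, the fingers measure 114 mm over their backs; the gripper's body (76 mm by 85 mm) begins 54 mm behind the grasp point. The pads swing forward as they close: fully open they stand 13 mm farther back than shut.
Start: joints at [-1.502, 0.527, 1.433, -0, 1.181, -0.178], TCP at [0.153, -0.606, 0.25] pointing down, gripper open.
Joint ranges: [-3.08, 3.08], [-0.75, 2.2], [0.22, 2.44], [-1.43, 4.57], [0, 2.65], [-2.85, 2.85]. Speed limits (rad/s): [2.79, 2.79, 3.14, 3.14, 3.14, 3.14].

## Interface

Orientations are given as a unit quaternion [x, y, z, w].
In Python, from station import manip, optics, job gives the robot as it stands.
- The arm moves only by the shell command python3 -m inch 'ROWS' [OPENING] [FORCE]. ROWS is JSON, one flat list of numbers, 4 for each row, row after row: the shift along the world's x, y, z in cm, then the turn about the world's z in rad. A call has 1 to 20 rows; each row shifts and turns the commanded pose from where the row before left it; what a row does not reach is not made up. A row lasts 1/8 s, in which the tool goes at most 62.5 mm and 10.7 degrees, less where a joint would pass 70% of its speed; a pose out of reach is approached as far as the arm can. A call with a gripper value outside its range is refused whole. OPENING is the opening in per cent of the stroke, from 0 (shut) to 100 (fully open), set as the call begins (- or left out, the last holds). The fingers move at their own pace and stop on an object; FORCE is the grip in N (left out, the last holds). Time passes only in rows, so rows that do not move let the fingers close. It gives the time, the measured TCP pose, the force and the opening at its end, in the units of the state.
- manip.sense(): the state, without advancing time (a new reading comes with each control period).
- optics.snapshot(name): name is "side" or "top" or "wrist"; returns (picture, depth): 384x512x3 uint8, red, green, blue; 384x512 float32, m along the optical axis (not along the pixel's ray), 0 where there is no reading.
- optics.camera_model(name): a dict with "mtx" (3x3 intrinsics, pixels), "camera_from_world" (4x4, takes a point from world to camera coordinates); the wrist camera has in their place "tool_from_camera" (4x4, takes a point from camera to tool coordinates, whose origin is the TCP and whose axes are the flange's). Camera axes: x right, y up, looking along -z (the intrinsics and any distortion apply to the point x, -y, -z); pixel columns grow to the right and rows downward; lengths in m; the calibration is good to about 2 mm. A picture is of the moment at which its call begins: read the wrist's pose just before it. camera_model takes no time and is no camera call.
- job.sign_off(): hands the job in, once; it reports no verdict.
The state is a dict: "t": time; "q": joint angles; "qd": joint speeds; "tau": joint torques, N m; "tcp_pos": TCP position; "tool_rot": TCP orientation; "force": force on the tool from outside, world axes, zero at the start; "ft_torque": the same for the moment, N m; "finger_gap": opening from 0.0 (shut) to 1.0 (fully open).
Only numpy, scipy, OpenCV 4.12 (cv2) and the standard library are available. Lean on these libraries where they do the work, as an engineer would, in place of code of your own. Each camera call takes 0.05 s, during which the arm holds its last target.

## Working session

There is one attempt and no reset: what is moved stays moved. The work goes in short steps, Python scripts to look and compute and a shell command to move; the robot and the scene stay as the last step left them, time stands still between calls to the robot, and variables do not carry over. Pictures are saved under pics/ and viewed, and the job is handed in when it is done.

```bash
ls; mkdir -p pics
cat > h.py <<'E'
import numpy as np, cv2
from station import manip, optics, job
def snap(n,f):
    s=manip.sense(); p,d=optics.snapshot(n); cv2.imwrite(f'pics/{f}.png',p[:,:,::-1]); np.savez(f'pics/{f}.npz',p=p,d=d,tcp=s['tcp_pos'],rot=s['tool_rot']); return p,d
def c2w(n,f):
    from scipy.spatial.transform import Rotation as R
    m=optics.camera_model(n)
    if n!='wrist': return np.array(m['mtx']),np.linalg.inv(np.array(m['camera_from_world']))
    z=np.load(f'pics/{f}.npz'); T=np.eye(4);T[:3,:3]=R.from_quat(z['rot']).as_matrix();T[:3,3]=z['tcp']
    return np.array(m['mtx']),T@np.array(m['tool_from_camera'])
def ray(n,f,u,v):
    K,T=c2w(n,f); m=optics.camera_model(n); dist=np.array(m.get('distortion',m.get('dist',[0.]*5)),float)
    x,y=cv2.undistortPoints(np.array([[[u,v]]],float),K,dist)[0,0]
    return T[:3,3],T[:3,:3]@np.array([x,-y,-1.])
def atz(n,f,u,v,z):
    o,d=ray(n,f,u,v); return o+d*(z-o[2])/d[2]
def bydepth(n,f,u,v):
    o,d=ray(n,f,u,v); return o+d*float(np.load(f'pics/{f}.npz')['d'][int(v),int(u)])
def tri(*obs):
    A=np.zeros((3,3));b=np.zeros(3);L=[]
    for o in obs:
        o_,d=ray(*o); d=d/np.linalg.norm(d); P=np.eye(3)-np.outer(d,d);A+=P;b+=P@o_;L.append((o_,P))
    x=np.linalg.solve(A,b); return x,[np.linalg.norm(P@(x-o)) for o,P in L]
E
python3 - <<'E'
from h import *
for n in('side','top','wrist'):
    p,d=snap(n,n+'0'); m=optics.camera_model(n); print(n,{k:np.round(np.array(v),3).tolist() for k,v in m.items()})
s=manip.sense(); print(s)
a=[cv2.imread(f'pics/{n}0.png') for n in('side','top','wrist')]
E
```

```text
pics
side {'mtx': [[485.896, 0.0, 252.262], [0.0, 485.896, 189.575], [0.0, 0.0, 1.0]], 'camera_from_world': [[0.74, -0.672, 0.006, -0.48], [0.398, 0.445, 0.803, -0.329], [-0.542, -0.592, 0.596, -1.351], [0.0, 0.0, 0.0, 1.0]]}
top {'mtx': [[370.631, 0.0, 258.443], [0.0, 370.631, 188.036], [0.0, 0.0, 1.0]], 'camera_from_world': [[0.013, -1.0, 0.004, -0.019], [0.983, 0.013, 0.183, -0.657], [-0.184, 0.002, 0.983, -1.223], [0.0, 0.0, 0.0, 1.0]]}
wrist {'mtx': [[281.587, 0.0, 250.336], [0.0, 281.587, 186.227], [0.0, 0.0, 1.0]], 'tool_from_camera': [[0.0, 0.958, 0.286, 0.073], [1.0, -0.0, 0.0, -0.001], [0.0, 0.286, -0.958, -0.125], [0.0, 0.0, 0.0, 1.0]]}
{'t': 0.15, 'q': array([-1.50249828e+00,  5.28253162e-01,  1.43364184e+00, -3.20925425e-05,
        1.18138540e+00, -1.78493706e-01]), 'qd': array([-0.00104094, -0.00312536, -0.0046621 , -0.00123388, -0.00100696,
       -0.00021547]), 'tau': array([ 1.06054158e-03, -4.42741263e+01, -1.78275526e+01, -1.57075774e-04,
        5.58372441e-03,  2.04686145e-06]), 'tcp_pos': array([ 0.15267128, -0.60551853,  0.24954729]), 'tool_rot': array([ 9.92395279e-01,  1.23088982e-01,  3.16548682e-05, -8.43411238e-04]), 'force': array([ 0.23563179,  0.07808099, -0.88287083]), 'ft_torque': array([-0.03466143, -0.04134052, -0.01676915]), 'finger_gap': 0.9956183216575001}
```

```bash
sleep 1; ls pics
```

```text
side0.npz
side0.png
top0.npz
top0.png
wrist0.npz
wrist0.png
```

View pics/top0.png

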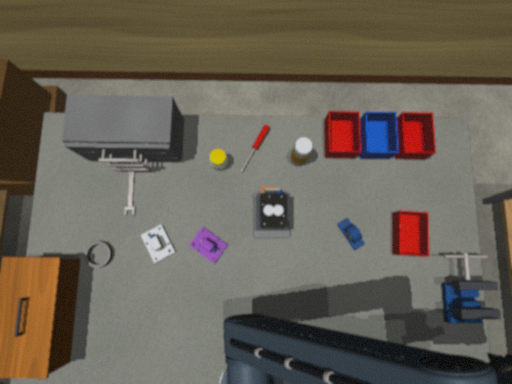

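View pics/side0.png

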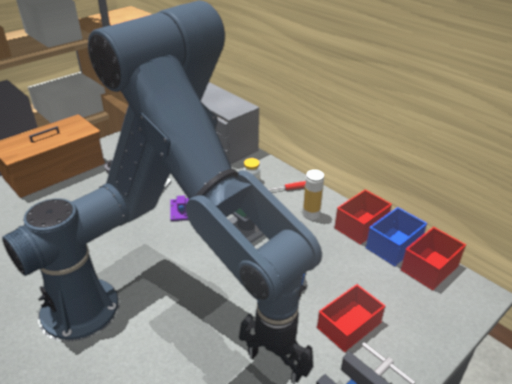

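View pics/wrist0.png

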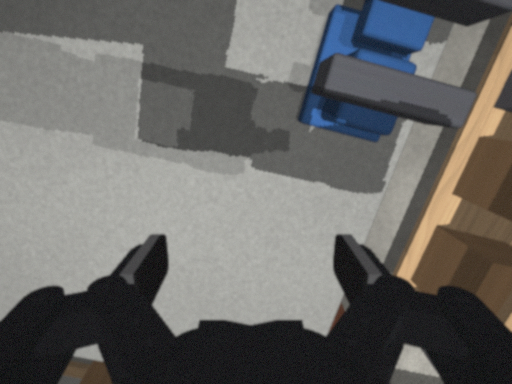

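The top view shows three objects that could matter. The silver-white plate with housing at (158,244) fits the aluminium cover. The purple look-alike is at (209,245), to be left alone. The stand with the pump is at (273,211). I'll enlarge these to confirm.

Run:
```python
from h import *
p=cv2.imread('pics/top0.png')
a=cv2.resize(p[215:275,135:235],(800,480),interpolation=cv2.INTER_CUBIC)
b=cv2.resize(p[180:245,240:310],(646,600),interpolation=cv2.INTER_CUBIC)
cv2.imwrite('pics/c1.png',a);cv2.imwrite('pics/c2.png',b)
for u,v,z in((158,244,.03),(209,245,.03),(273,211,.144)): print(atz('top','top0',u,v,z),bydepth('top','top0',u,v))
```

```text
[0.46202049 0.33332972 0.03      ] [0.46135209 0.32768307 0.05136601]
[0.46086149 0.15748754 0.03      ] [0.46021906 0.15477576 0.0511417 ]
[ 0.56753357 -0.05775632  0.144     ] [ 0.56707598 -0.05760139  0.14769577]
```

View pics/c1.png

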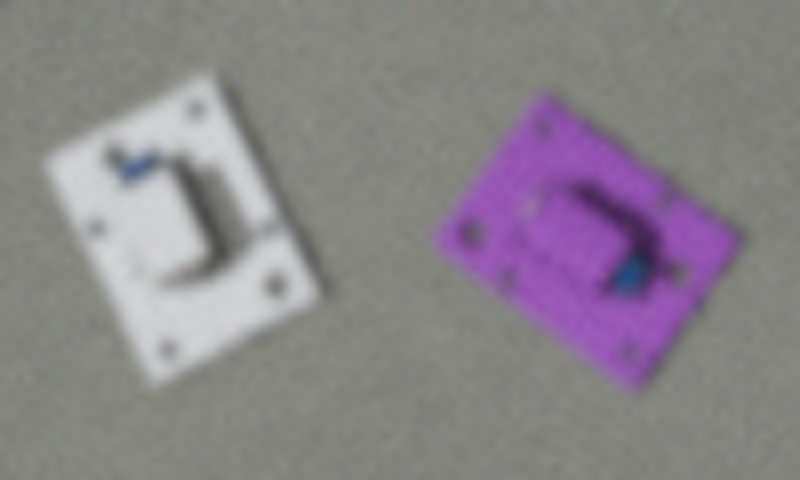

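View pics/c2.png

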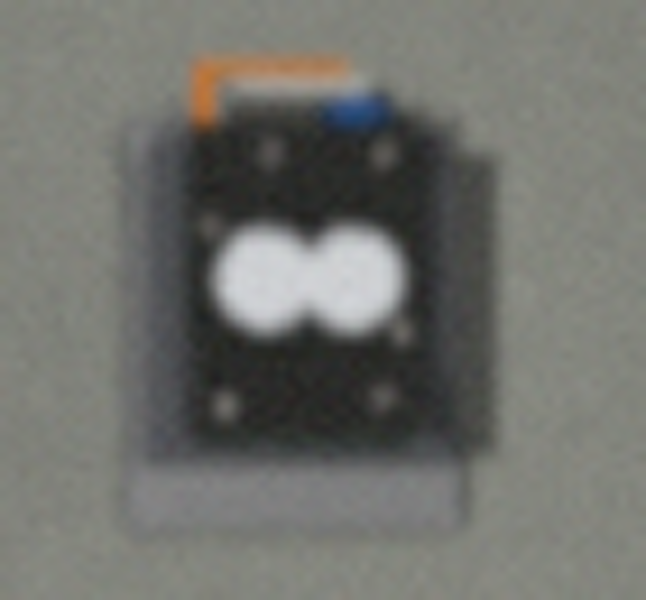

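The crop confirms it. The silver-white plate has the blue plug at crop (135,165), so its +x points up-left. The purple one is the look-alike. The pump has a black gasket, its blue port points up (world +x), and the dowels appear at about crop (270,152) and (385,398). Next I'll go over the pump for a close wrist view.

```bash
python3 -m inch '[2,2.5,0.6,-0.02,3.4,4.5,0.6,-0.02,3.4,4.5,0.6,-0.02,3.4,4.5,0.6,-0.02,3.4,4.5,0.6,-0.02,3.4,4.5,0.6,-0.02,3.4,4.5,0.6,-0.02,3.4,4.5,0.6,-0.02,3.4,4.5,0.6,-0.02,3.4,4.5,0.6,-0.02,3.4,4.5,0.6,-0.02,3.4,4.5,0.6,-0.02,1.5,2.5,0,0,0,0,0,0,0,0,0,0]' 100
python3 - <<'E'
from h import *
snap('wrist','w1');snap('top','t1')
p=cv2.imread('pics/w1.png'); cv2.imwrite('pics/w1b.png',cv2.resize(p,(800,600),interpolation=cv2.INTER_CUBIC))
E
```

```text
t: 2.02
tcp_pos: [0.5611, -0.0614, 0.3219]
tool_rot: [1.0, 0.003, -0.001, 0.0]
force: [-0.8, -0.9, 0.5]
finger_gap: 1.002
```

View pics/w1b.png

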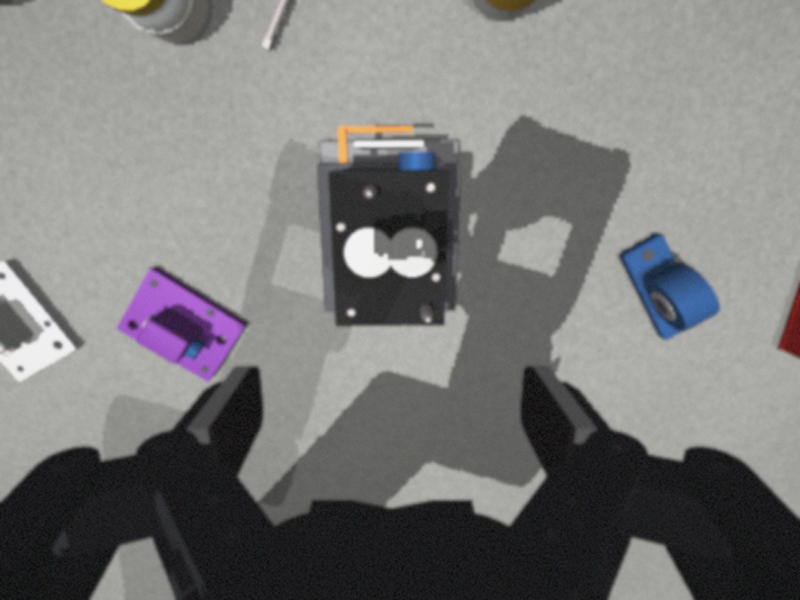

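```bash
python3 -m inch '[0,1.5,-2.5,0,0,2,-3,0,0,0.5,-1.5,0,0,0,0,0,0,0,0,0]'
python3 - <<'E'
from h import *
snap('wrist','w2')
for f,(a,b,c,d) in (('w1',(75,215,195,305)),('w2',(60,300,150,400))):
    p=cv2.imread(f'pics/{f}.png'); 
    q=p[a:b,c:d]; s=min(800/q.shape[1],600/q.shape[0]); print(f,s); cv2.imwrite(f'pics/{f}c.png',cv2.resize(q,None,fx=s,fy=s,interpolation=cv2.INTER_CUBIC))
E
```

```text
t: 2.75
tcp_pos: [0.5625, -0.0221, 0.2533]
tool_rot: [1.0, 0.003, 0.001, 0.0]
force: [-0.8, 0.3, 0.9]
finger_gap: 1.0
w1 4.285714285714286
w2 2.5
```

View pics/w1c.png

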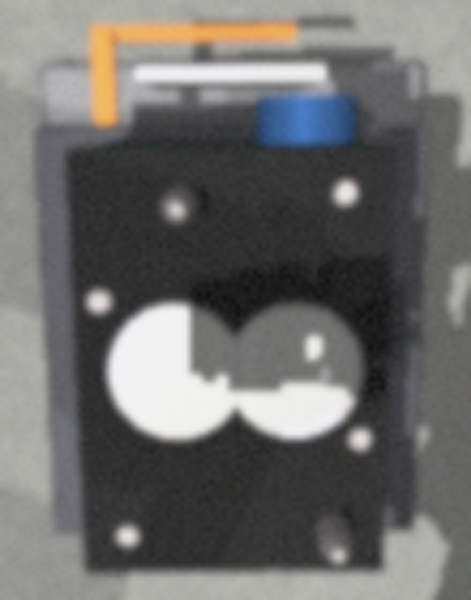

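View pics/w2c.png

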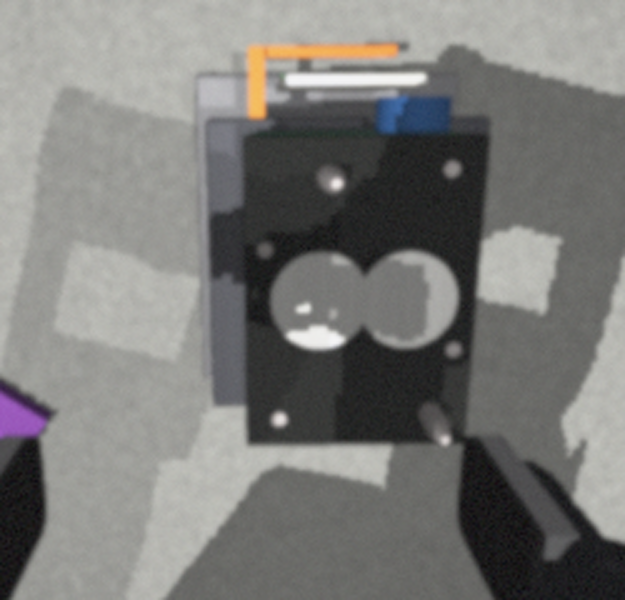

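The dowel tips are clear. In the w1 crop they are at (176,209) and (339,555). In the w2 crop they are at (337,184) and (446,440).

Run:
```python
from h import *
A=lambda u,v:('wrist','w1',195+(u+.5)/4.2857-.5,75+(v+.5)/4.2857-.5)
B=lambda u,v:('wrist','w2',150+(u+.5)/2.5-.5,60+(v+.5)/2.5-.5)
prs={'d2':((176,209),(337,184)),'d1':((339,555),(446,440)),'TL':((68,147),(245,134)),'TR':((393,147),(490,133)),'BR':((383,571),(465,440)),'BL':((85,571),(248,443))}
X={}
for k,(a,b) in prs.items():
    x,r=tri(A(*a),B(*b)); X[k]=x; h=.166 if k[0]=='d' else .144
    print(k,x.round(4),np.round(r,4),atz(*A(*a),h).round(4),atz(*B(*b),h).round(4))
def fit(P,W):
    P=np.array(P,float);W=np.array(W)[:,:2];a=P-P.mean(0);b=W-W.mean(0)
    t=np.arctan2((a[:,0]*b[:,1]-a[:,1]*b[:,0]).sum(),(a*b).sum());R=np.array([[np.cos(t),-np.sin(t)],[np.sin(t),np.cos(t)]])
    c=W.mean(0)-R@P.mean(0); return c.round(4),round(t,4),np.abs(W-(P@R.T+c)).max().round(4)
for nm,S in (('A',lambda k,h:atz(*A(*prs[k][0]),h)),('B',lambda k,h:atz(*B(*prs[k][1]),h)),('tri',lambda k,h:X[k])):
    print(nm,'dowels',fit([(-.042,-.026),(.042,.012)],[S('d1',.166),S('d2',.166)]),'corners',fit([(.055,.04),(.055,-.04),(-.055,-.04),(-.055,.04)],[S(k,.144) for k in('TL','TR','BR','BL')]))
```

```text
d2 [ 0.6144 -0.0461  0.1696] [0.0001 0.0001] [ 0.6142 -0.0459  0.166 ] [ 0.6139 -0.0465  0.166 ]
d1 [ 0.5316 -0.0853  0.1686] [0.0001 0.0001] [ 0.5307 -0.0856  0.166 ] [ 0.5302 -0.0861  0.166 ]
TL [ 0.6273 -0.0188  0.1442] [0.0001 0.0001] [ 0.6272 -0.0188  0.144 ] [ 0.6275 -0.0188  0.144 ]
TR [ 0.628  -0.0972  0.1459] [0.0003 0.0003] [ 0.6277 -0.0974  0.144 ] [ 0.6282 -0.0978  0.144 ]
BR [ 0.5183 -0.0999  0.1431] [0.0006 0.0006] [ 0.5181 -0.0995  0.144 ] [ 0.5193 -0.0998  0.144 ]
BL [ 0.5187 -0.0201  0.1465] [0.0003 0.0003] [ 0.5175 -0.0196  0.144 ] [ 0.5177 -0.0203  0.144 ]
A dowels (array([ 0.5723, -0.0587]), np.float64(0.0185), np.float64(0.0001)) corners (array([ 0.5726, -0.0588]), np.float64(0.0112), np.float64(0.0008))
B dowels (array([ 0.572 , -0.0593]), np.float64(0.0168), np.float64(0.0002)) corners (array([ 0.5732, -0.0592]), np.float64(0.0156), np.float64(0.0006))
tri dowels (array([ 0.5729, -0.0587]), np.float64(0.0176), np.float64(0.0002)) corners (array([ 0.5731, -0.059 ]), np.float64(0.0126), np.float64(0.0011))
```

Seat: (0.5725, -0.059), yaw about 0.016, top height about 0.144–0.146. Now to the cover.

```bash
python3 -m inch '[-1.2,4,0,0.06,-1.5,5,-0.4,0.065,-1.5,5,-0.6,0.065,-1.5,5,-0.6,0.065,-1.5,5,-0.6,0.065,-1.5,5,-0.6,0.065,-1.3,5,-0.6,0.065,-0.5,1,0,0.01,0,0,0,0,0,0,0,0]'
python3 - <<'E'
from h import *
snap('wrist','w3')
p=cv2.imread('pics/w3.png'); cv2.imwrite('pics/w3b.png',cv2.resize(p,(800,600),interpolation=cv2.INTER_CUBIC))
E
```

```text
t: 4.05
tcp_pos: [0.4576, 0.3278, 0.2188]
tool_rot: [0.973, 0.23, 0.0, 0.0]
force: [-0.8, -0.5, -0.5]
finger_gap: 1.0
```

View pics/w3b.png

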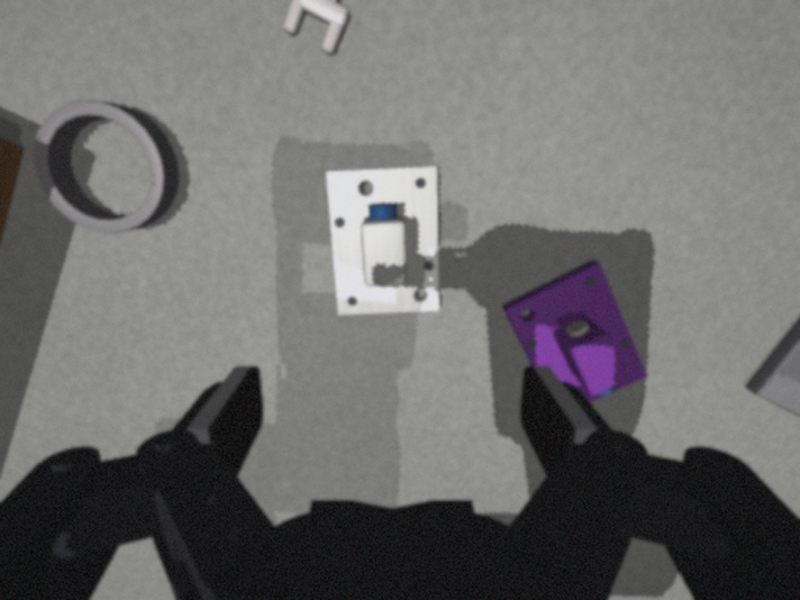

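```bash
python3 -m inch '[0.3,0.5,-2.5,0,0.3,0.5,-3,0,0,0,-2,0,0,0,0,0,0,0,0,0]'
python3 - <<'E'
from h import *
snap('wrist','w4')
for f,(a,b,c,d) in (('w3',(95,215,195,295)),('w4',(60,300,150,400))):
    p=cv2.imread(f'pics/{f}.png'); 
    q=p[a:b,c:d]; s=min(800/q.shape[1],600/q.shape[0]); print(f,s); cv2.imwrite(f'pics/{f}c.png',cv2.resize(q,None,fx=s,fy=s,interpolation=cv2.INTER_CUBIC))
E
```

```text
t: 4.72
tcp_pos: [0.4637, 0.3385, 0.1441]
tool_rot: [0.973, 0.231, 0.001, -0.0]
force: [0.5, 0.4, 0.2]
finger_gap: 0.999
w3 5.0
w4 2.5
```

View pics/w3c.png

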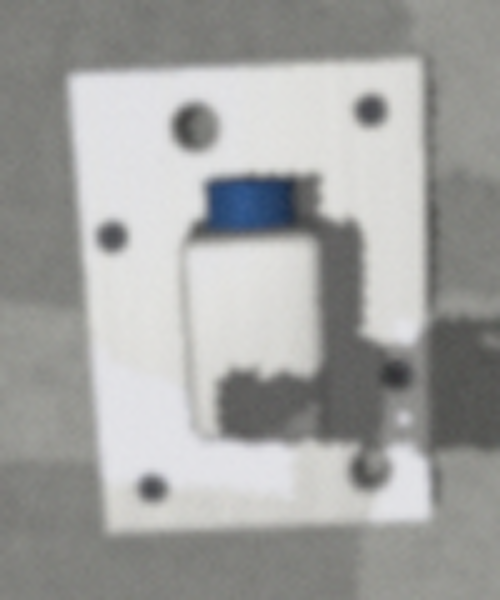

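View pics/w4c.png

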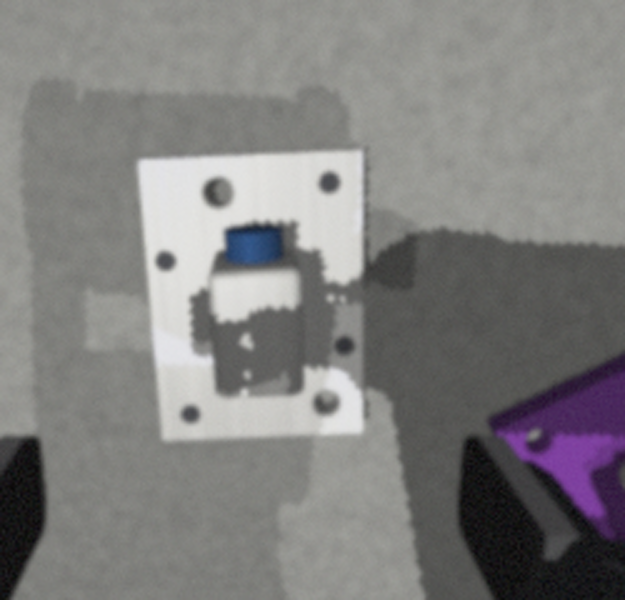

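Cover corners and the 10.4 mm holes are readable. Holes in the w3 crop: (194,126) and (370,469). In the w4 crop: (218,192) and (326,402).

```bash
cat > m.py <<'E'
from h import *
def fit(P,W):
    P=np.array(P,float);W=np.array(W)[:,:2];a=P-P.mean(0);b=W-W.mean(0)
    t=np.arctan2((a[:,0]*b[:,1]-a[:,1]*b[:,0]).sum(),(a*b).sum());R=np.array([[np.cos(t),-np.sin(t)],[np.sin(t),np.cos(t)]])
    c=W.mean(0)-R@P.mean(0); return c.round(4),round(t,4),np.abs(W-(P@R.T+c)).max().round(4)
E
python3 - <<'E'
from m import *
A=lambda u,v:('wrist','w3',195+(u+.5)/5-.5,95+(v+.5)/5-.5)
B=lambda u,v:('wrist','w4',150+(u+.5)/2.5-.5,60+(v+.5)/2.5-.5)
prs={'d2':((194,126),(218,192)),'d1':((370,469),(326,402)),'TL':((70,74),(138,160)),'TR':((421,59),(362,151)),'BR':((430,520),(362,433)),'BL':((106,533),(163,441)),'hTL':((190,240),(210,270)),'hTR':((318,236),(300,267)),'hBL':((200,437),(218,395)),'hBR':((320,437),(302,395))}
X={}
for k,(a,b) in prs.items():
    x,r=tri(A(*a),B(*b)); X[k]=x; h=.052 if k[0]=='h' else .012
    print(k,x.round(4),np.round(r,4),atz(*A(*a),h).round(4),atz(*B(*b),h).round(4))
for nm,S in (('A',lambda k,h:atz(*A(*prs[k][0]),h)),('B',lambda k,h:atz(*B(*prs[k][1]),h)),('tri',lambda k,h:X[k])):
    print(nm,'holes',fit([(-.042,-.026),(.042,.012)],[S('d1',.012),S('d2',.012)]),'corners',fit([(.055,.04),(.055,-.04),(-.055,-.04),(-.055,.04)],[S(k,.012) for k in('TL','TR','BR','BL')]),'house',fit([(.022,.015),(.022,-.015),(-.022,-.015),(-.022,.015)],[S(k,.052) for k in('hTL','hTR','hBR','hBL')]))
s=manip.sense();print(s['tcp_pos'],2*np.arctan2(s['tool_rot'][1],s['tool_rot'][0]))
E
```

```text
d2 [0.4976 0.3698 0.0152] [0.0002 0.0002] [0.4972 0.37   0.012 ] [0.4973 0.3696 0.012 ]
d1 [0.4424 0.2955 0.0118] [0. 0.] [0.4424 0.2955 0.012 ] [0.4425 0.2955 0.012 ]
TL [0.4955 0.3994 0.0184] [0. 0.] [0.495  0.4002 0.012 ] [0.4947 0.4001 0.012 ]
TR [0.5334 0.3309 0.0173] [0.0001 0.0001] [0.5337 0.3304 0.012 ] [0.5334 0.3301 0.012 ]
BR [0.4372 0.2761 0.0118] [0.0002 0.0002] [0.4374 0.276  0.012 ] [0.4371 0.2762 0.012 ]
BL [0.3988 0.3465 0.0137] [0.0003 0.0003] [0.398  0.3467 0.012 ] [0.3981 0.346  0.012 ]
hTL [0.4776 0.3604 0.0433] [0.0008 0.0008] [0.4793 0.3597 0.052 ] [0.4792 0.3615 0.052 ]
hTR [0.4914 0.3357 0.045 ] [0.0003 0.0003] [0.4919 0.3364 0.052 ] [0.4928 0.3366 0.052 ]
hBL [0.4408 0.3397 0.0482] [0.0005 0.0005] [0.4421 0.3395 0.052 ] [0.442  0.3407 0.052 ]
hBR [0.4539 0.3159 0.0512] [0.0006 0.0006] [0.4537 0.3164 0.052 ] [0.4546 0.3157 0.052 ]
A holes (array([0.4664, 0.3389]), np.float64(0.5112), np.float64(0.0001)) corners (array([0.466 , 0.3383]), np.float64(0.5083), np.float64(0.0006)) house (array([0.4667, 0.338 ]), np.float64(0.4876), np.float64(0.002))
B holes (array([0.4665, 0.3387]), np.float64(0.5085), np.float64(0.0)) corners (array([0.4658, 0.3381]), np.float64(0.5092), np.float64(0.0004)) house (array([0.4671, 0.3387]), np.float64(0.4986), np.float64(0.0014))
tri holes (array([0.4666, 0.3387]), np.float64(0.5067), np.float64(0.0001)) corners (array([0.4662, 0.3382]), np.float64(0.5069), np.float64(0.001)) house (array([0.4659, 0.3379]), np.float64(0.5012), np.float64(0.0017))
[0.46374827 0.3387186  0.14440498] 0.46572758067454945
```

The cover is at (0.4663, 0.3385), yaw 0.508. The tool is at (0.4637, 0.3387), yaw 0.466, so I descend with that correction.

```bash
python3 -m inch '[0.26,0,-2,0.043,0,0,-3,0,0,0,-3,0,0,0,-2,0,0,0,-0.7,0,0,0,0,0,0,0,0,0,0,0,0,0]' 60
python3 - <<'E'
from h import *
s=manip.sense();print(s['tcp_pos'],2*np.arctan2(s['tool_rot'][1],s['tool_rot'][0]),s['finger_gap'])
E
```

```text
t: 5.78
tcp_pos: [0.4659, 0.3393, 0.0373]
tool_rot: [0.968, 0.252, 0.001, -0.0]
force: [-0.4, 0.0, 0.3]
finger_gap: 0.6
[0.46591111 0.33926153 0.03730608] 0.5098009644866205 0.6004147955036465
```

```bash
python3 -m inch '[0,0,0,0,0,0,0,0,0,0,0,0,0,0,0,0,0,0,0,0,0,0,0,0]' 0 70; python3 -m inch '[0,0,0.5,0,0,0,2,0,0,0,4,0,0,0,5,0,0,0,5,0,0,0,4,0,0,0,2,0,0,0,0,0,0,0,0,0]';  python3 - <<'E'
from h import *
s=manip.sense();print(s['tcp_pos'],2*np.arctan2(s['tool_rot'][1],s['tool_rot'][0]),s['finger_gap'],s['force'],s['ft_torque'])
snap('wrist','w5');snap('side','s5');snap('top','t5')
a=cv2.imread('pics/s5.png');b=cv2.imread('pics/w5.png')
cv2.imwrite('pics/sw5.png',cv2.resize(np.hstack([a,b]),(800,300)))
E
```

```text
t: 6.52
tcp_pos: [0.4658, 0.3391, 0.037]
tool_rot: [0.968, 0.252, 0.001, -0.0]
force: [0.2, -0.6, 6.1]
finger_gap: 0.344
t: 7.65
tcp_pos: [0.464, 0.3384, 0.2596]
tool_rot: [0.968, 0.252, -0.002, 0.0]
force: [-0.3, 0.2, -4.1]
finger_gap: 0.341
[0.46403338 0.33840006 0.25955038] 0.5098214310218958 0.34105891318838727 [-0.33545907  0.24722792 -4.08920823] [-0.01294039  0.00464611 -0.00192434]
```

View pics/sw5.png

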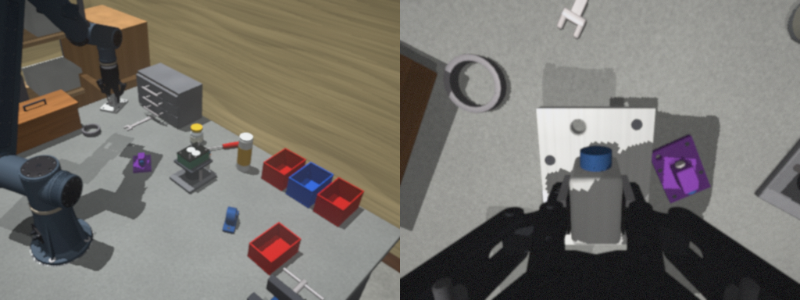

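View pics/w5.png

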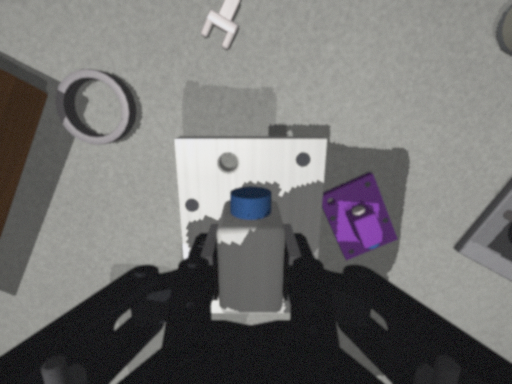

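The cover is held, with its weight reading about 4 N. In w5 the plate's front corners are at (176,139) and (327,138), and the hole is at (229,162). I'll measure the in-hand pose.

Run:
```python
from m import *
p=cv2.imread('pics/w5.png'); q=p[120:260,165:345]; cv2.imwrite('pics/w5c.png',cv2.resize(q,None,fx=4.2,fy=4.2,interpolation=cv2.INTER_CUBIC))
```

```text
(no output)
```

View pics/w5c.png

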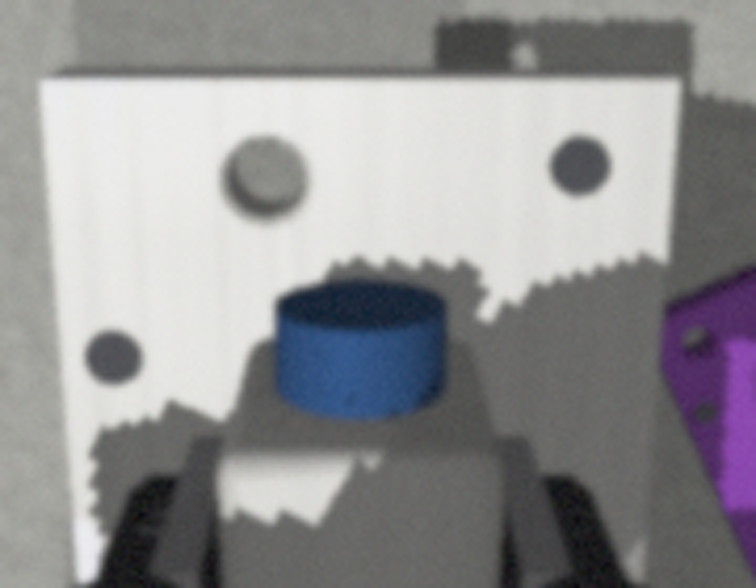

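Run:
```python
from m import *
from scipy.spatial.transform import Rotation as R
z=np.load('pics/w5.npz');T=np.eye(4);T[:3,:3]=R.from_quat(z['rot']).as_matrix();T[:3,3]=z['tcp']
C=lambda u,v:('wrist','w5',165+(u+.5)/4.2-.5,120+(v+.5)/4.2-.5)
W=[]
for h in (.025,.029):
  W=[atz(*C(u,v),z['tcp'][2]-h) for u,v in((40,80),(681,80),(265,177))]
  c,t,e=fit([(.055,.04),(.055,-.04),(.042,.012)],W); print(h,c,t,e)
  cc=np.array([*c,0])-z['tcp']; print('offset in tool',(T[:3,:3].T@np.array([cc[0],cc[1],0])).round(4), [np.round(np.linalg.inv(T)[:3,:3]@(w-z['tcp']),4) for w in W])
print(2*np.arctan2(z['rot'][1],z['rot'][0]))
```

```text
0.025 [0.4639 0.3391] 0.5078 0.0004
offset in tool [ 0.0002 -0.0007 -0.    ] [array([ 0.0551, -0.0408,  0.0248]), array([0.0552, 0.0399, 0.0248]), array([ 0.0427, -0.0127,  0.0248])]
0.029 [0.4633 0.3389] 0.5078 0.0014
offset in tool [-0.0004 -0.0008  0.    ] [array([ 0.0547, -0.0418,  0.0288]), array([0.0547, 0.0409, 0.0288]), array([ 0.0419, -0.0131,  0.0288])]
0.5098214310218958
```

The in-hand offset is only (0.2, 0.7) mm and -0.002 rad. The TCP target over the pump is (0.5723, -0.0597), yaw 0.018.

```bash
python3 -m inch '[0.5,-1.8,0,-0.02,1.1,-4,0,-0.05,1.2,-4.4,0,-0.055,1.2,-4.4,0,-0.055,1.2,-4.4,0,-0.055,1.2,-4.4,0,-0.055,1.2,-4.4,0,-0.055,1.2,-4.4,0,-0.055,1.1,-4,-0.5,-0.05,0.6,-2.5,-1,-0.03,0.3,-1.1,-1,-0.012,0,0,-0.5,0,0,0,0,0,0,0,0,0,0,0,0,0]'
python3 - <<'E'
from h import *
s=manip.sense();print(s['tcp_pos'],2*np.arctan2(s['tool_rot'][1],s['tool_rot'][0]),s['finger_gap'],s['force'],s['tool_rot'])
snap('wrist','w6');snap('side','s6')
p=cv2.imread('pics/s6.png');cv2.imwrite('pics/s6c.png',cv2.resize(p[100:250,180:340],None,fx=4,fy=4,interpolation=cv2.INTER_CUBIC))
E
```

```text
t: 9.68
tcp_pos: [0.5734, -0.0582, 0.2318]
tool_rot: [1.0, 0.01, 0.0, 0.0]
force: [-0.2, -0.5, -3.7]
finger_gap: 0.346
[ 0.57342596 -0.05820475  0.23181406] 0.019182059843576123 0.3461320266542073 [-0.18709489 -0.49460277 -3.73856742] [9.99953927e-01 9.59088212e-03 3.88719465e-04 8.43290493e-05]
```

View pics/w6.png

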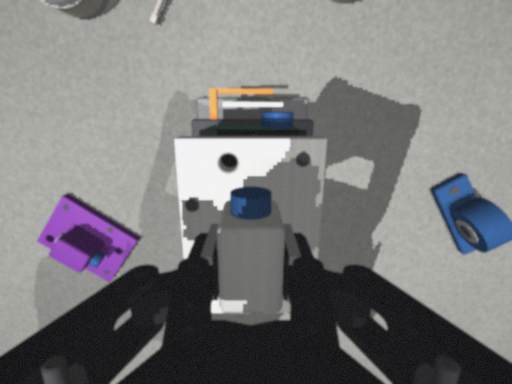

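View pics/s6c.png

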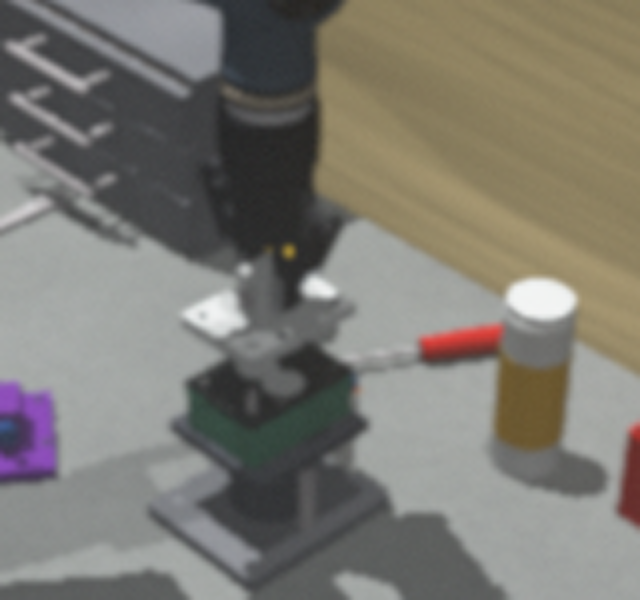

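```bash
python3 -m inch '[-0.1,-0.15,-1,0,0,0,-1,0,0,0,0,0,0,0,0,0]'
python3 - <<'E'
from h import *
s=manip.sense();print(s['tcp_pos'],2*np.arctan2(s['tool_rot'][1],s['tool_rot'][0]),s['force'])
snap('wrist','w7')
p=cv2.imread('pics/w7.png');cv2.imwrite('pics/w7c.png',cv2.resize(p[100:220,165:345],None,fx=4.4,fy=4.4,interpolation=cv2.INTER_CUBIC))
E
```

```text
t: 10.28
tcp_pos: [0.5723, -0.0606, 0.211]
tool_rot: [1.0, 0.009, -0.0, -0.0]
force: [-0.5, 0.3, -2.8]
finger_gap: 0.337
[ 0.57234088 -0.06059687  0.21103916] 0.01768317140122396 [-0.50813762  0.32222246 -2.8095604 ]
```

View pics/w7c.png

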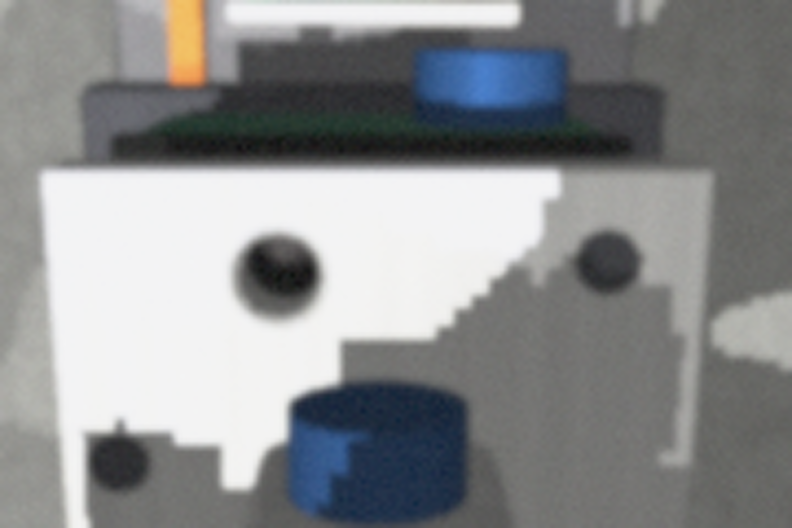

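Alignment is within about 1 mm. I'll lower in small steps, watching the force.

```bash
python3 -m inch '[0,0.05,-0.5,0,0,0,-0.4,0,0,0,-0.3,0,0,0,0,0]';python3 -m inch '[0,0,-0.3,0,0,0,-0.2,0,0,0,0,0]'
python3 - <<'E'
from h import *
s=manip.sense();print(s['tcp_pos'],2*np.arctan2(s['tool_rot'][1],s['tool_rot'][0]),s['force'],s['ft_torque'])
snap('wrist','w8')
p=cv2.imread('pics/w8.png');cv2.imwrite('pics/w8c.png',cv2.resize(p[100:220,165:345],None,fx=4.4,fy=4.4,interpolation=cv2.INTER_CUBIC))
E
```

```text
t: 10.82
tcp_pos: [0.5721, -0.06, 0.1989]
tool_rot: [1.0, 0.009, -0.0, -0.0]
force: [0.6, 0.3, -4.4]
finger_gap: 0.345
t: 11.2
tcp_pos: [0.5722, -0.06, 0.1941]
tool_rot: [1.0, 0.009, -0.0, -0.0]
force: [0.3, -0.2, -4.3]
finger_gap: 0.347
[ 0.5721667  -0.05998514  0.19409869] 0.017778239301077754 [ 0.28917616 -0.21953682 -4.27266559] [ 0.00301334 -0.01046478 -0.00598297]
```

View pics/w8c.png

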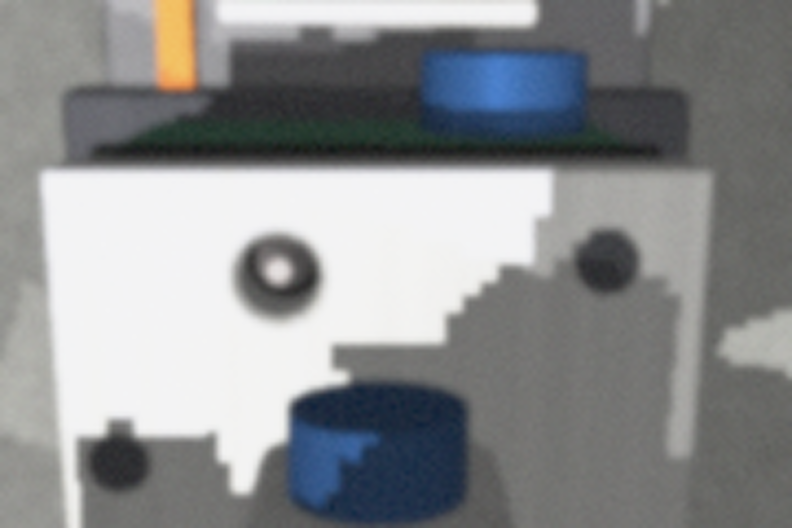

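The dowel tip is visible centred in the hole at (277,268), with no side force. I'll continue down.

```bash
python3 -m inch '[0,0,-0.3,0,0,0,-0.3,0,0,0,-0.2,0,0,0,0,0]';python3 -m inch '[0,0,-0.3,0,0,0,-0.3,0,0,0,0,0,0,0,0,0]'; python3 -m inch '[0,0,-0.3,0,0,0,-0.2,0,0,0,0,0,0,0,0,0]'
```

```text
t: 11.75
tcp_pos: [0.5722, -0.06, 0.186]
tool_rot: [1.0, 0.009, -0.0, -0.0]
force: [0.2, 0.3, -4.5]
finger_gap: 0.341
t: 12.25
tcp_pos: [0.5723, -0.06, 0.1803]
tool_rot: [1.0, 0.009, -0.0, -0.0]
force: [0.1, -0.1, -3.5]
finger_gap: 0.341
t: 12.75
tcp_pos: [0.5725, -0.0601, 0.1755]
tool_rot: [1.0, 0.009, 0.0, 0.0]
force: [-0.7, 0.5, 0.2]
finger_gap: 0.34
```

```bash
python3 -m inch '[0,0,-0.3,0,0,0,-0.3,0,0,0,-0.2,0,0,0,0,0,0,0,0,0]';python3 -m inch '[0,0,-0.2,0,0,0,-0.1,0,0,0,0,0,0,0,0,0,0,0,0,0]'
python3 - <<'E'
from h import *
s=manip.sense();print(s['tcp_pos'],2*np.arctan2(s['tool_rot'][1],s['tool_rot'][0]),s['force'],s['ft_torque'])
snap('wrist','w9');snap('side','s9')
p=cv2.imread('pics/w9.png');cv2.imwrite('pics/w9c.png',cv2.resize(p[60:220,165:345],None,fx=3.7,fy=3.7,interpolation=cv2.INTER_CUBIC))
p=cv2.imread('pics/s9.png');cv2.imwrite('pics/s9c.png',cv2.resize(p[140:240,200:300],None,fx=6,fy=6,interpolation=cv2.INTER_CUBIC))
E
```

```text
t: 13.38
tcp_pos: [0.5725, -0.0601, 0.1677]
tool_rot: [1.0, 0.009, 0.0, 0.0]
force: [-1.3, 0.1, 5.1]
finger_gap: 0.343
t: 14.0
tcp_pos: [0.5725, -0.0601, 0.1651]
tool_rot: [1.0, 0.009, 0.0, 0.0]
force: [-1.6, 0.8, 8.4]
finger_gap: 0.343
[ 0.5725333  -0.06006713  0.16507205] 0.017797749857508413 [-1.57087052  0.84294961  8.41676092] [0.11086367 0.32418668 0.00740083]
```

View pics/w9c.png

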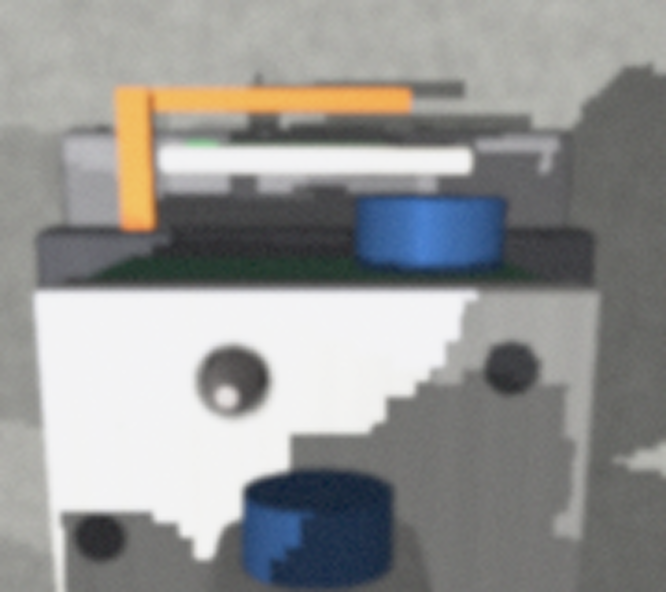

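View pics/s9c.png

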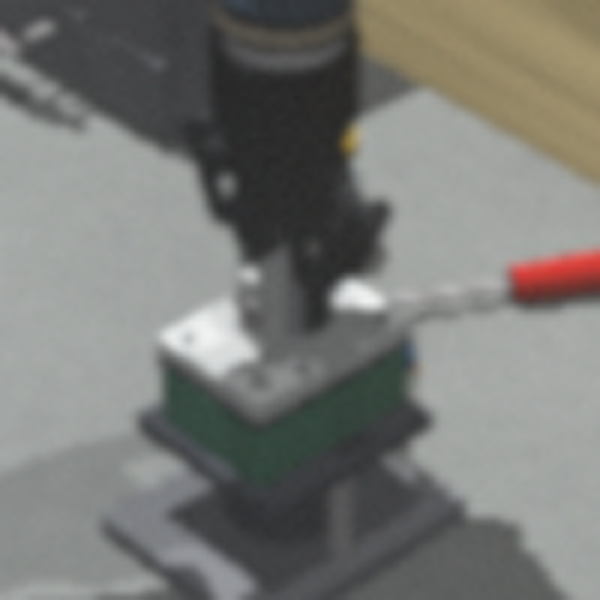

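The cover looks flush, with the dowel tip out of its hole. I'll check the platen travel independently from the pointer, port and stand in the depth images, and average the force.

```bash
for i in 1 2 3; do python3 -m inch '[0,0,0,0,0,0,0,0]' | grep -E "tcp|force"; done
python3 - <<'E'
from h import *
snap('wrist','w10')
for f in('w1','w2','w7','w10'):
    z=np.load(f'pics/{f}.npz');p=z['p'].astype(int);hsv=cv2.cvtColor(z['p'],cv2.COLOR_RGB2HSV)
    K,T=c2w('wrist',f)
    vv,uu=np.mgrid[0:384,0:512];d=z['d']
    P=np.stack([(uu-K[0,2])/K[0,0]*d,-(vv-K[1,2])/K[1,1]*d,-d],-1)@T[:3,:3].T+T[:3,3]
    box=(P[...,0]>.5)&(P[...,0]<.72)&(abs(P[...,1]+.059)<.09)&(d>0)
    org=box&(hsv[...,0]<20)&(hsv[...,0]>8)&(hsv[...,1]>150)&(hsv[...,2]>150)
    org=cv2.erode(org.astype(np.uint8),np.ones((2,2)))>0
    blu=box&(hsv[...,0]>100)&(hsv[...,0]<120)&(hsv[...,1]>130)&(P[...,0]>.625)
    top=box&(P[...,0]>.53)&(P[...,0]<.615)&(P[...,1]>-.03)&(P[...,1]<-.022)
    w=box&(P[...,0]>.60)&(P[...,0]<.62)&(abs(P[...,1]+.059)<.03)
    g=lambda m:(m.sum(),np.percentile(P[m][:,2],[10,50,90]).round(4)) if m.sum()>3 else m.sum()
    print(f,'orange',g(org),'port',g(blu),'lefttop',g(top),'front plate',g(w))
E
```

```text
tcp_pos: [0.5725, -0.0601, 0.1651]
force: [-1.8, 0.4, 7.0]
tcp_pos: [0.5725, -0.0601, 0.1651]
force: [-2.0, 0.5, 6.6]
tcp_pos: [0.5725, -0.0601, 0.1651]
force: [-2.7, 1.0, 6.9]
w1 orange (np.int64(28), array([0.0943, 0.0963, 0.0972])) port (np.int64(234), array([0.1268, 0.1309, 0.1328])) lefttop (np.int64(2078), array([0.1452, 0.3835, 0.3903])) front plate (np.int64(1081), array([0.1445, 0.1454, 0.1465]))
w2 orange (np.int64(161), array([0.0942, 0.0955, 0.0969])) port (np.int64(357), array([0.126 , 0.1309, 0.1326])) lefttop (np.int64(2832), array([0.1451, 0.3172, 0.3276])) front plate (np.int64(1768), array([0.1445, 0.1454, 0.1465]))
w7 orange (np.int64(178), array([0.0942, 0.0954, 0.0967])) port (np.int64(519), array([0.1265, 0.1309, 0.1325])) lefttop (np.int64(2739), array([0.1869, 0.2425, 0.2506])) front plate (np.int64(4700), array([0.1863, 0.1874, 0.2114]))
w10 orange (np.int64(227), array([0.0781, 0.0792, 0.0807])) port (np.int64(740), array([0.1103, 0.1149, 0.1165])) lefttop (np.int64(2588), array([0.141 , 0.1951, 0.2042])) front plate (np.int64(4691), array([0.1406, 0.1416, 0.1657]))
```

The platen is down 16.1 mm (pointer 16.2, port 16.0). The force agrees at about 11 N, and the plate top is 12.3 mm above the gasket, so it's flush. I'll make a tiny trim and hold.

```bash
python3 -m inch '[-0.03,0,-0.05,0,0,0,0,0,0,0,0,0]' |grep -E "tcp|force"; for i in 1 2; do python3 -m inch '[0,0,0,0,0,0,0,0,0,0,0,0,0,0,0,0,0,0,0,0,0,0,0,0,0,0,0,0,0,0,0,0,0,0,0,0,0,0,0,0,0,0,0,0,0,0,0,0,0,0,0,0,0,0,0,0]' | grep -E "t:|tcp|force"; done
python3 - <<'E'
from h import *
snap('wrist','w11');snap('top','t11')
for f in('w7','w11'):
    z=np.load(f'pics/{f}.npz');hsv=cv2.cvtColor(z['p'],cv2.COLOR_RGB2HSV)
    K,T=c2w('wrist',f)
    vv,uu=np.mgrid[0:384,0:512];d=z['d']
    P=np.stack([(uu-K[0,2])/K[0,0]*d,-(vv-K[1,2])/K[1,1]*d,-d],-1)@T[:3,:3].T+T[:3,3]
    box=(P[...,0]>.5)&(P[...,0]<.72)&(abs(P[...,1]+.059)<.09)&(d>0)
    org=box&(hsv[...,0]<20)&(hsv[...,0]>8)&(hsv[...,1]>150)&(hsv[...,2]>150)
    org=cv2.erode(org.astype(np.uint8),np.ones((2,2)))>0
    w=box&(P[...,0]>.595)&(P[...,0]<.62)&(P[...,2]<.16)
    Q=P[w]; c=np.linalg.lstsq(np.c_[Q[:,:2],np.ones(len(Q))],Q[:,2],rcond=None)[0] if w.sum()>9 else None
    print(f,np.median(P[org][:,2]), 'plate',np.median(Q[:,2]) if w.sum() else None,c)
E
```

```text
tcp_pos: [0.5725, -0.0601, 0.1647]
force: [-2.1, 0.6, 7.5]
t: 17.02
tcp_pos: [0.5725, -0.0601, 0.1647]
tool_rot: [1.0, 0.009, 0.001, 0.0]
force: [-1.9, 0.6, 8.0]
t: 18.77
tcp_pos: [0.5725, -0.0601, 0.1647]
tool_rot: [1.0, 0.009, 0.001, 0.0]
force: [-1.7, 0.3, 7.4]
w7 0.09534992127339142 plate 0.001975826161279892 [-7.13147534e+00  8.85223877e-04  4.41108728e+00]
w11 0.07887698648524827 plate 0.14098369084540757 [0.08207872 0.02416239 0.08021223]
```

View pics/t11.png

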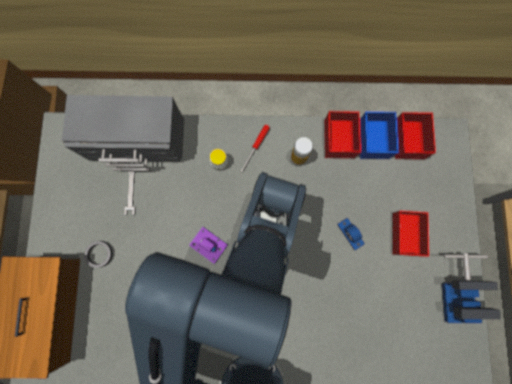

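The platen is at 16.5 mm and the bystanders are unmoved. The rough plane fit suggested a tilt of 0.08, but it may be contaminated by hole and edge pixels, so I'll do it robustly.

Run:
```python
from h import *
from scipy.optimize import least_squares
def run(f,lo,hi):
    z=np.load(f'pics/{f}.npz');K,T=c2w('wrist',f)
    vv,uu=np.mgrid[0:384,0:512];d=z['d']
    P=np.stack([(uu-K[0,2])/K[0,0]*d,-(vv-K[1,2])/K[1,1]*d,-d],-1)@T[:3,:3].T+T[:3,3]
    w=(P[...,0]>.53)&(P[...,0]<.622)&(abs(P[...,1]+.059)<.037)&(P[...,2]>lo)&(P[...,2]<hi)&(d>0)&(vv<250)
    Q=P[w]-[.5725,-.059,0]
    r=least_squares(lambda c:Q[:,0]*c[0]+Q[:,1]*c[1]+c[2]-Q[:,2],[0,0,Q[:,2].mean()],loss='soft_l1',f_scale=.0007)
    print(f,w.sum(),r.x.round(4),'x span',np.percentile(Q[:,0],[2,98]).round(3), 'std',np.std(r.fun).round(4))
run('w1',.14,.15);run('w2',.14,.15);run('w7',.183,.192);run('w8',.166,.175);run('w9',.137,.146);run('w11',.136,.146)
s=manip.sense();print(s['tool_rot'],s['ft_torque'])
```

```text
w1 5635 [-0.0008 -0.0007  0.1455] x span [-0.04   0.048] std 0.0007
w2 8951 [-0.001  -0.0002  0.1455] x span [-0.04   0.048] std 0.0007
w7 8548 [-0.0012  0.0008  0.1873] x span [-0.001  0.049] std 0.0007
w8 8641 [-0.0024  0.0003  0.1704] x span [-0.001  0.049] std 0.0007
w9 8577 [0.0002 0.0009 0.1414] x span [-0.001  0.049] std 0.0007
w11 8574 [0.0005 0.0008 0.141 ] x span [-0.001  0.049] std 0.0007
[9.99960327e-01 8.87577389e-03 7.39441100e-04 1.32725953e-04] [0.15106744 0.2537964  0.02451337]
```

The robust fit gives a tilt of 0.001 rad, so the plate is level and flush. Held for more than 3 s, so I'm handing in.

```bash
python3 -c "
from station import job,manip
job.sign_off(); s=manip.sense(); print(s['t'],s['tcp_pos'],s['force'])"
```

```text
the job is handed in; nothing more can be done
the job is handed in; nothing more can be done
```

The pump cover is seated over both dowels and was still held pressed in the green band when I handed the job in, at about 19 s. I picked up the silver-white cover, left the purple look-alike alone, and held the press steady for about 4.5 s.

**Last checks before hand-in:**
- **Platen travel:** 16.5 mm from the pointer's drop, which agrees with about 11.5–12 N in total from the wrist force.
- **Fit:** the plate top is 12.0–12.1 mm above the gasket, so the cover is flush, and it is level to about 0.001 rad. I saw one dowel in its hole; the other was hidden by the gripper.
- **Other things on the bench:** nothing looks moved in the last top view, but I compared by eye only.

**Checks that disagreed:**
- A first rough plane fit suggested a 0.08 tilt, probably from edge and hole pixels; a robust fit on the same picture did not confirm it.
- A steady side force of about 2 N remained, probably a dowel touching its hole. A small 0.3 mm trim did not clear it.
- I tried to read the state once more after handing in, but no further reading was available.

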